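Gauge two wheel hubs and put them away

TASK

Two look-alike wheel hubs stand on the rubber pad, and only one has the bearing for the 20 mm axle. Take the thicker plug gauge from the wooden block and feel, without forcing it, which hub it drops right through; then stand the gauge back upright in its block, gently set the hub that passed fully down over the thick dowel of the stock board, and stand the other one in the cardboard returns box. Leave everything else where it is.

Things in the scene. Friction and masses are not known exactly. Their poses are not given: they have to be found in the camera images.
- pad: black rubber bench pad 120 x 250 x 5 mm (x, y, z), fixed on the bench; origin: centre of its underside. The hubs stand on it about 140 apart along its y
- hub_a: one of two outwardly identical cast wheel hubs, standing flange down on the pad; origin: centre of its underside; z up along its bore. 42 high: a round flange 66 across and 8 thick with four bolt holes, on it a round barrel 50 across up to the top (grip it there). About 0.37 kg. Which hub has the bigger bearing bore changes and cannot be told from outside or by its name
- hub_a_mouth (a point): centre of hub_a's top face, 42 above its origin. Bore below it: straight sharp-edged collar 22 across and 20 deep, then a captive bearing ring 35 outside, 10 thick, from 22 to 32 below the top, free to shift 0.5 mm sideways and 1.5 mm up; then a 22 mm opening through the bottom. The ring's bore is 21 mm in one hub, 17 mm in the other
- hub_b: the other hub, same sizes and same words as hub_a
- hub_b_mouth (a point): centre of hub_b's top face; the same bore as said for hub_a_mouth, with the other size of bearing
- gauge_20: the plug gauge to use: steel gauging pin 20 mm across and 50 long (nose edge broken by 1 mm), a thin neck 12 across and 6 long, then an aluminium grip handle (looks six-sided, feels round) 25 across and 70 long; 126 long in all, 0.17 kg. Upright, pin down, in one of the block's holes. Origin: centre of the nose (lower end); z up; handle's middle 91 above the nose
- gauge_20_nose (a point): centre of the flat nose face of the 20 mm plug gauge, same point as its origin
- gauge_14: a thinner plug gauge of the same length: pin 14 across, handle 20 across, standing in the other hole of the block; origin at its nose (bystander, leave alone)
- block: wooden gauge block 60 x 150 x 52 mm, fixed; origin: centre of its underside. Two blind holes 22 across and 40 deep with 1.5 mm chamfers, at y = +45 and -45 in its frame
- hole_1 (a point): centre of the floor of the block's hole at its +y end, 40 below the block's top; the gauge's nose stands here or in hole_2
- hole_2 (a point): centre of the floor of the block's hole at its -y end, 40 below the block's top
- dowel_board: plywood stock board 120 x 230 x 18 mm, fixed, with two upright wooden dowels; origin: on the underside below the thick dowel, the board reaching from y = -170 to +60 in its frame. Thick dowel: empty, 19 across, 70 tall, top edge tapered 2 mm over 4. Thin dowel at y = -110: 12 across, with a fixed stack of small sprockets about 58 across and 28 high
- dowel_foot (a point): centre of the thick dowel's foot, level with the board's top, 18 above the bench; a hub that is fully down has its origin here
- dowel_top (a point): centre of the thick dowel's top end, 70 above dowel_foot
- returns_box: open cardboard box, fixed, 220 x 170 x 55 mm outside, walls and floor 4 thick; origin: centre of its underside; its inner floor is 4 above the bench
- grease_tin: green tin 68 across, 75 high (bystander, leave alone)
- sprocket: chain sprocket lying flat, 92 across, 6 thick (bystander, leave alone)
- wrench: open-ended spanner 155 long lying (bystander, leave alone)
- screwdriver: screwdriver 190 long with a black handle (bystander, leave alone)
- spacer: upright steel spacer tube 30 across, 50 high (bystander, leave alone)
- loose_bearing: loose ball bearing 40 across, 12 thick, lying flat (bystander, leave alone)
- axle_bolt: hexagon-headed axle bolt 12 across, 119 long, lying (bystander, leave alone)

How it is judged:
By the outcome, as a careful person would: the job done as asked, in the order asked, and still so for the second after the job is handed in, with the robot touching nothing.
It also fails if it takes over 72 s, if anything falls off the work surface, if the arm or the gripper's body presses on something with over 40 N, if the wrist force passes 120 N, or if a joint passes its speed limit or range.

ROBOT

A 6-joint arm with a two-finger parallel gripper is mounted at the origin on the work surface. World frame = base frame: x ahead of the robot, y to its left, z up, the work surface at z = 0. Lengths are in m, angles in rad, forces in N, time in s.
With the tool pointing down it reaches from about 0.325 to 0.9 m from the base axis. Payload 6.1 kg.
Tool frame: the origin (TCP) lies between the finger pads; the fingertips stand 19 mm ahead of it and the grasp point (between the pads) is the TCP (bot.finger_overhang is the distance from the TCP to the fingertips, in m); z points along the fingers, y is the direction in which the jaws open and shut (so a half turn about z gives the same grasp; the last joint's range is limited). The gripper opens to 87 mm and grips with 3 to 60 N. Pads are 19 mm wide; open, the fingers measure 117 mm over their backs; the gripper's body (75 mm by 190 mm) begins 51 mm behind the grasp point.
Start: joints at [1.08, 0.22, 1.526, -0, 1.395, -0.126], TCP at [0.223, 0.584, 0.242] pointing down, gripper open.
Joint ranges: [-2.98, 2.98], [-0.91, 2.08], [0.09, 2.57], [-1.24, 4.39], [0.2, 2.65], [-2.68, 2.68]. Speed limits (rad/s): [2.57, 2.57, 3.01, 3.14, 3.14, 3.14].

INTERFACE

Orientations are given as a 3x3 rotation matrix whose columns are the frame's x, y, z axes.
In Python, from plant import bot gives the robot as it stands.
- The arm moves only by the tool servo_tool, never from a script. Its argument "steps" is a list that holds one entry, the list of rows, each a list of 4 numbers: the shift along the tool's x, y, z in m, then the turn about the tool's z in degrees. A call has 1 to 20 rows; each row shifts and turns the commanded pose from where the row before left it, along the tool's axes as they then stand; what a row does not reach is not made up. A row lasts 1/8 s, in which the tool goes at most 62.5 mm and 10.7 degrees, less where a joint would pass 70% of its speed; a pose out of reach is approached as far as the arm can. A call is refused whole if a number of a shift passes 0.0625 or a number of a turn 10.7, either way. A call with a gripper value outside its range is refused whole. "grip" is the finger opening in m, from 0 to 0.087, set as the call begins (left out, the last holds). The fingers move at their own pace and stop on an object; "newtons" is the grip in N (left out, the last holds). Time passes only in rows, so rows that do not move let the fingers close. It gives the time, the measured TCP pose, the force and the opening at its end, in the units of the state.
- bot.get_obs(): the state, without advancing time (a new reading comes with each control period).
- bot.capture(name): name is "scene" or "top" or "wrist"; returns a dict with "pixels" (384x512x3 uint8, red, green, blue), "fx", "fy", "cx", "cy" (pixels), "xyz" and "rotation" of the camera in the world; the wrist camera has in their place "T_tool_cam" (4x4, takes a point from camera to tool coordinates, whose origin is the TCP and whose axes are the flange's). Camera axes: x right, y up, looking along -z (the intrinsics and any distortion apply to the point x, -y, -z); pixel columns grow to the right and rows downward; lengths in m; the calibration is good to about 2 mm. The wrist camera is an equidistant fisheye: a pixel r from the principal point sees the ray r / f radians off the axis. A picture is of the moment at which its call begins: read the wrist's pose just before it. There is no depth.
- bot.job_done(): hands the job in, once; it reports no verdict.
Trained networks look in a picture, given as the dict that the camera call returned (one of the last four; its "shot" number tells which), for a name from the list of things; names that differ only in an ending like _2 or _b are one class to them, and where a whole thing is asked for, a point or a joint stands for the part that bears it (a point fixed in the world has none). Each returns a list of dicts, best first, with "p" (0 to 1); they miss things now and then, are a little off and sometimes report something else, mostly with a low value. They report only what shows in the picture. A call takes as long as a camera call.
- bot.masks_of(picture, label): "region" (384x512 bool, what is visible of it) and "location" ([column, row] in pixels, amid what is visible of it).
The state is a dict: "clock": time; "qpos": joint angles; "dq": joint speeds; "joint_efforts": joint torques, N m; "tcp_pos": TCP position; "ee_rot": TCP orientation; "ft_force": force on the tool from outside, world axes, zero at the start; "wrist_torque": the same for the moment, N m; "opening": finger opening in m.
Only numpy, scipy, OpenCV 4.12 (cv2) and the standard library are available. Lean on these libraries where they do the work, as an engineer would, in place of code of your own. Each camera call takes 0.05 s, during which the arm holds its last target.

## Working session

There is one attempt and no reset: what is moved stays moved. The work goes in short steps, Python scripts to look and compute and a tool call to move; the robot and the scene stay as the last step left them, time stands still between calls to the robot, and variables do not carry over. Pictures are saved under pics/ and viewed, and the job is handed in when it is done.

Besides the shell and the picture viewer there is one more tool, called after "Emit:" in YAML: its name, and indented under it one key for each argument. servo_tool: Moves the arm, as the interface text tells. Its arguments: {"type":"object","properties":{"steps":{"type":"array"},"grip":{"type":"number"},"newtons":{"type":"number"}},"required":["steps"]}

```bash
ls; mkdir -p pics; cat > h.py <<'E'
import numpy as np,cv2,json,pickle
from plant import bot
def save(c,n): cv2.imwrite(f'pics/{n}.png',cv2.cvtColor(c['pixels'],cv2.COLOR_RGB2BGR))
E
python3 - <<'E'
from h import *
o=bot.get_obs(); print({k:np.round(v,4).tolist() for k,v in o.items()})
for n in ['scene','top','wrist']:
    c=bot.capture(n); save(c,n+'0'); print({k:(v if not hasattr(v,'shape') else np.round(v,4).tolist()) for k,v in c.items() if k!='pixels'})
    pickle.dump(c,open(n+'0.pkl','wb'))
    for l in ['hub_a','gauge_20','gauge_14','block','pad','dowel_board','returns_box','dowel_top','hub_a_mouth','dowel_foot','hole_1','gauge_20_nose']:
        try: print(n,l,[(round(float(d['p']),2),np.round(d['location'],1).tolist(),int(d['region'].sum())) for d in bot.masks_of(c,l)])
        except Exception as e: print(l,e)
print(bot.get_obs()['clock'])
E
```

```text
pics
{'clock': 0.0, 'qpos': [1.0799, 0.2212, 1.5276, 0.0, 1.3947, -0.1261], 'dq': [-0.0006, 0.0002, -0.0006, -0.0004, -0.0004, -0.0008], 'joint_efforts': [0.0013, -49.4625, -38.7365, 0.0699, 0.0575, -0.0002], 'tcp_pos': [0.2227, 0.5834, 0.2404], 'ee_rot': [[-0.9342, 0.3567, -0.0009], [0.3567, 0.9342, -0.0017], [0.0003, -0.0019, -1.0]], 'ft_force': [0.3129, -0.1624, -0.1978], 'wrist_torque': [0.0412, 0.0014, 0.0065], 'opening': 0.0871}
{'fx': 418.7562559358804, 'fy': 418.7562559358804, 'cx': 248.57472460947918, 'cy': 191.9863495888114, 'xyz': [1.342, -0.01, 0.715], 'rotation': [[0.0327, -0.6285, 0.7771], [0.9995, 0.0188, -0.0268], [0.0022, 0.7776, 0.6288]], 'shot': 1}
scene hub_a [(0.7, [214.9, 221.1], 617), (0.69, [274.8, 228.5], 612), (0.58, [292.0, 158.7], 328)]
scene gauge_20 [(0.75, [251.1, 155.9], 234), (0.45, [220.5, 162.4], 225)]
scene gauge_14 [(0.75, [251.1, 155.9], 234), (0.45, [220.5, 162.4], 225)]
scene block [(0.87, [235.4, 181.6], 1532)]
scene pad [(0.88, [246.4, 232.2], 2425)]
scene dowel_board [(0.82, [114.6, 204.2], 3270)]
scene returns_box [(0.61, [391.6, 190.3], 47
[... 1256 characters left out ...]
71.8, 197.3], 3229)]
top gauge_20_nose [(0.59, [248.0, 221.8], 116)]
{'fx': 297.3186396354542, 'fy': 297.3186396354542, 'cx': 256.7099913465778, 'cy': 189.2758597726297, 'T_tool_cam': [[-0.0011, 0.9648, 0.2631, 0.0732], [1.0, 0.001, 0.0006, 0.0003], [0.0003, 0.2631, -0.9648, -0.1436], [0.0, 0.0, 0.0, 1.0]], 'shot': 3}
wrist hub_a []
wrist gauge_20 []
wrist gauge_14 []
wrist block []
wrist pad [(0.39, [188.3, 299.4], 630)]
wrist dowel_board [(0.55, [3.2, 373.2], 269)]
wrist returns_box [(0.56, [188.0, 298.6], 563)]
wrist dowel_top [(0.64, [7.4, 374.5], 263)]
wrist hub_a_mouth []
wrist dowel_foot [(0.49, [7.3, 372.4], 258)]
wrist hole_1 [(0.27, [188.4, 297.6], 644)]
wrist gauge_20_nose []
1.95
```

View pictures.

```bash
python3 - <<'E'
import cv2
a=cv2.imread('pics/scene0.png');cv2.imwrite('pics/s1.png',cv2.resize(a[100:300,20:490],(799,340),interpolation=cv2.INTER_CUBIC))
a=cv2.imread('pics/top0.png');cv2.imwrite('pics/t1.png',cv2.resize(a[110:310,50:440],None,fx=2.05,fy=2.05,interpolation=cv2.INTER_CUBIC)[:, :800])
E
```

```text
(no output)
```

View pics/s1.png

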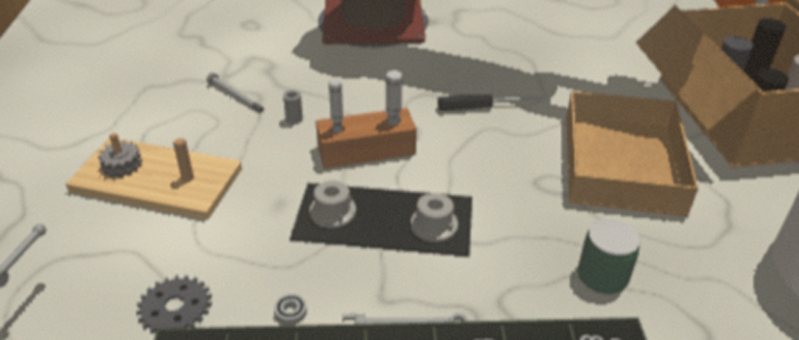

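View pics/t1.png

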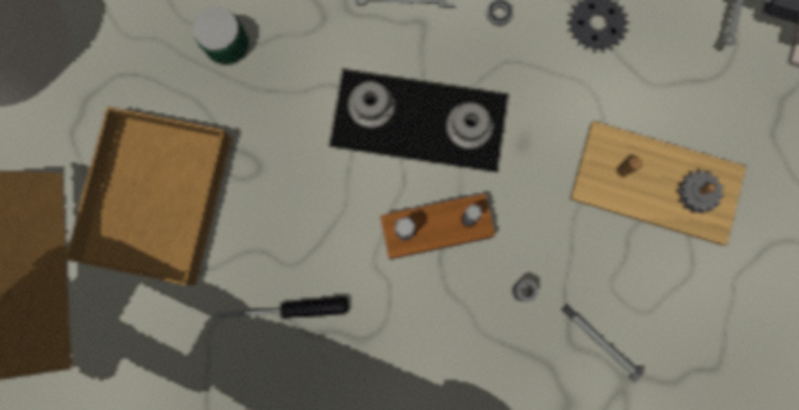

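View pics/wrist0.png

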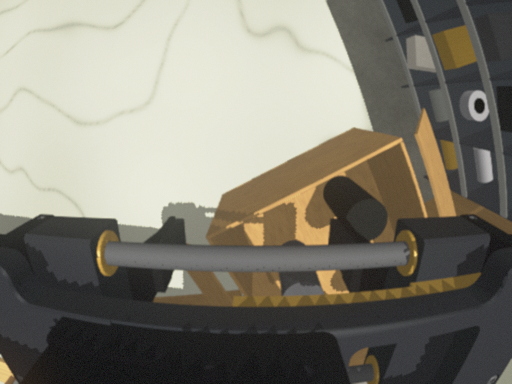

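```bash
cat >> h.py <<'E'
def ray(c,u,v):
    R=np.array(c['rotation']);d=R@np.array([(u-c['cx'])/c['fx'],-(v-c['cy'])/c['fy'],-1]);return np.array(c['xyz']),d
def atz(c,u,v,z):
    o,d=ray(c,u,v);return (o+d*(z-o[2])/d[2])
def proj(c,P):
    p=np.array(c['rotation']).T@(np.array(P)-np.array(c['xyz']));return np.array([c['cx']-c['fx']*p[0]/p[2],c['cy']+c['fy']*p[1]/p[2]])
def wcam(c,o):
    T=np.array(c['T_tool_cam']);R=np.array(o['ee_rot']);return R@T[:3,:3],R@T[:3,3]+np.array(o['tcp_pos'])
def watz(c,o,u,v,z):
    R,x=wcam(c,o);du,dv=u-c['cx'],v-c['cy'];r=np.hypot(du,dv);th=r/c['fx'];s=np.sin(th)/max(r,1e-9)
    d=R@np.array([du*s,-dv*s,-np.cos(th)]);return x+d*(z-x[2])/d[2]
def wproj(c,o,P):
    R,x=wcam(c,o);p=R.T@(np.array(P)-x);v=np.array([p[0],-p[1]]);n=np.hypot(*v);th=np.arctan2(n,-p[2]);return np.array([c['cx'],c['cy']])+c['fx']*th*v/max(n,1e-9)
E
python3 - <<'E'
import pickle,sys
from h import *
c=pickle.load(open('top0.pkl','rb'));s=pickle.load(open('scene0.pkl','rb'))
def t(n,u,v,z): print(n,np.round(atz(c,50+u/2.05,110+v/2.05,z),4))
def q(n,u,v,z): k=1.7; print('  s',n,np.round(atz(s,20+u/k,100+v/k,z),4))
t('g+',405,226,.138);t('g-',473,212,.138)
q('g+',395,76,.138);q('g-',336,86,.138)
t('hub+',369,98,.047);t('hub-',472,121,.047)
q('hub+',435,203,.047);q('hub-',331,189,.047)
t('dowtop',633,160,.088);q('dowtop',181,143,.088)
t('dowfoot',625,173,.018);q('dowfoot',185,180,.018)
for p in [(380,216),(489,192),(497,236),(390,259)]: t('block',*p,.052)
for p in [(344,70),(508,95),(498,170),(330,147)]: t('pad',*p,.005)
for p in [(592,122),(746,166),(727,243),(571,199)]: t('board',*p,.018)
for p in [(108,108),(230,131),(191,284),(70,259)]: t('box',*p,.055)
t('thin',707,188,.06)
E
```

```text
g+ [0.4335 0.0244 0.138 ]
g- [ 0.4514 -0.0624  0.138 ]
  s g+ [0.4379 0.0305 0.138 ]
  s g- [ 0.4625 -0.0572  0.138 ]
hub+ [0.6238 0.0767 0.047 ]
hub- [ 0.5904 -0.0695  0.047 ]
  s hub+ [0.6208 0.0792 0.047 ]
  s hub- [ 0.5873 -0.0652  0.047 ]
dowtop [ 0.5274 -0.284   0.088 ]
  s dowtop [ 0.5278 -0.2795  0.088 ]
dowfoot [ 0.5204 -0.2911  0.018 ]
  s dowfoot [ 0.5277 -0.2862  0.018 ]
block [0.455  0.0597 0.052 ]
block [ 0.4884 -0.0916  0.052 ]
block [ 0.4273 -0.1016  0.052 ]
block [0.3959 0.0456 0.052 ]
pad [0.677  0.1164 0.005 ]
pad [ 0.6391 -0.1264  0.005 ]
pad [ 0.5268 -0.1097  0.005 ]
pad [0.5607 0.1352 0.005 ]
board [ 0.5955 -0.2463  0.018 ]
board [ 0.5307 -0.4664  0.018 ]
board [ 0.4199 -0.4318  0.018 ]
board [ 0.4828 -0.2121  0.018 ]
box [0.607  0.4431 0.055 ]
box [0.5741 0.2705 0.055 ]
box [0.3621 0.3155 0.055 ]
box [0.3959 0.4817 0.055 ]
thin [ 0.493  -0.3926  0.06  ]
```

Emit:
servo_tool:
  steps:
    - [[0,0,0,-10.45],[0,0,0,-10.45],[-0.02,-0.058,0,0],[-0.02,-0.058,0,0],[-0.02,-0.058,0,0],[-0.02,-0.058,0,0],[-0.02,-0.058,0,0],[-0.02,-0.058,0,0],[-0.02,-0.058,0,0],[-0.02,-0.058,0,0],[-0.02,-0.058,0,0],[-0.02,-0.058,0,0],[0,0,0,0]]
  grip: 0.05

```text
clock: 3.58
tcp_pos: [0.4238, 0.0, 0.2418]
ee_rot: [[-1.0, 0.007, 0.001], [0.007, 1.0, -0.001], [-0.001, -0.001, -1.0]]
ft_force: [-0.9, 0.8, -0.2]
opening: 0.0499
```

```bash
cat >> h.py <<'E'
def look(n,labels=()):
    o=bot.get_obs();c=bot.capture('wrist');save(c,n);pickle.dump((c,o),open(n+'.pkl','wb'))
    print('t',round(float(o['clock']),2),'tcp',np.round(o['tcp_pos'],4),'f',np.round(o['ft_force'],1),'op',round(float(o['opening']),4));print(np.round(o['ee_rot'],4).tolist())
    for l in labels: print(l,[(round(float(d['p']),2),np.round(d['location'],1).tolist(),int(d['region'].sum())) for d in bot.masks_of(c,l)])
    return c,o
E
python3 - <<'E'
from h import *
look('w1',['gauge_20','hub_a'])
E
```

```text
t 3.58 tcp [0.4238 0.     0.2418] f [-0.9  0.8 -0.2] op 0.0499
[[-1.0, 0.007, 0.0007], [0.007, 1.0, -0.0011], [-0.0007, -0.0011, -1.0]]
gauge_20 [(0.77, [284.5, 195.4], 1016), (0.67, [239.5, 175.4], 5651)]
hub_a [(0.95, [217.6, 280.7], 638), (0.78, [300.4, 289.0], 310), (0.73, [42.6, 207.4], 3917)]
```

View pics/w1.png

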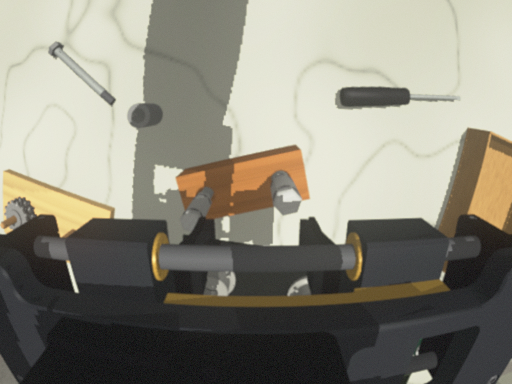

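```bash
python3 - <<'E'
import cv2
a=cv2.imread('pics/w1.png');cv2.imwrite('pics/w1z.png',cv2.resize(a[140:240,165:325],None,fx=5,fy=5,interpolation=cv2.INTER_CUBIC))
E
```

```text
(no output)
```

View pics/w1z.png

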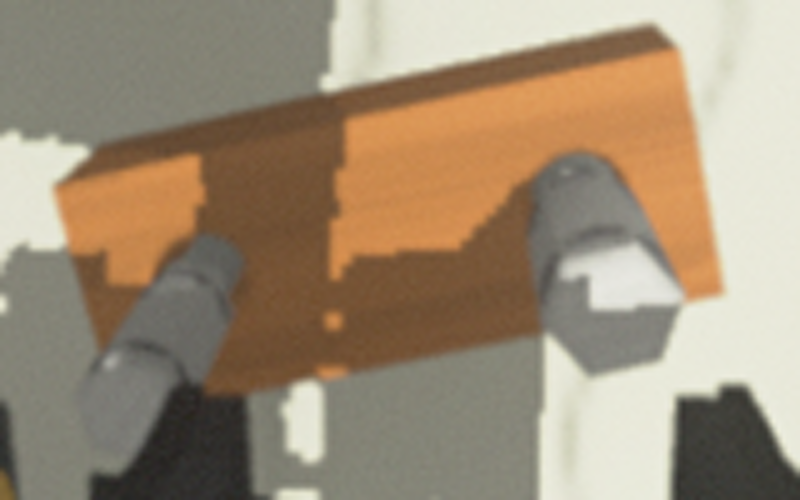

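```bash
python3 - <<'E'
from h import *
c,o=pickle.load(open('w1.pkl','rb'))
for n,u,v,z in [('g20',612,308,.138),('g14',125,410,.138),('c',57,185,.052),('c',680,48,.052),('c',722,293,.052)]: print(n,watz(c,o,165+u/5,140+v/5,z).round(4))
E
```

```text
g20 [0.4296 0.0274 0.138 ]
g14 [ 0.4486 -0.0603  0.138 ]
c [ 0.426  -0.0943  0.052 ]
c [0.3954 0.0509 0.052 ]
c [0.4537 0.0626 0.052 ]
```

Emit:
servo_tool:
  steps:
    - [[-0.006,0.0277,0.02,0],[0,0,0.04,0],[0,0,0.04,0],[0,0,0.0365,0],[0,0,0,0],[0,0,0,0]]

```text
clock: 4.47
tcp_pos: [0.4296, 0.0325, 0.1064]
ee_rot: [[-1.0, -0.002, 0.001], [-0.002, 1.0, -0.0], [-0.001, -0.0, -1.0]]
ft_force: [0.4, 0.6, 0.3]
opening: 0.0501
```

Emit:
servo_tool:
  steps:
    - [[0,0,0,0],[0,0,0,0],[0,0,0,0]]
  grip: 0.015
  newtons: 20

```text
clock: 4.85
tcp_pos: [0.4295, 0.0314, 0.1058]
ee_rot: [[-1.0, 0.0, 0.001], [0.0, 1.0, -0.0], [-0.001, -0.0, -1.0]]
ft_force: [-0.1, -1.9, 0.8]
opening: 0.0278
```

```bash
python3 - <<'E'
from h import *
look('w2')
E
```

```text
t 4.85 tcp [0.4295 0.0314 0.1058] f [-0.1 -1.9  0.8] op 0.0278
[[-1.0, 0.0002, 0.0014], [0.0002, 1.0, -0.0002], [-0.0014, -0.0002, -1.0]]
```

View pics/w2.png

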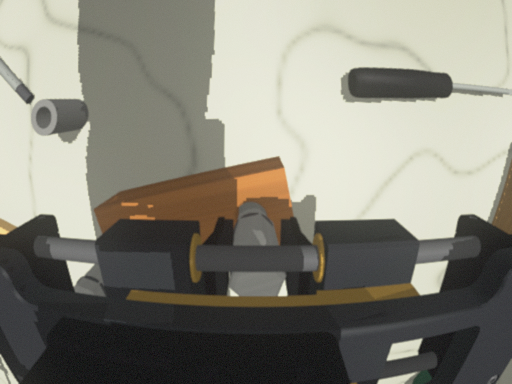

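Emit:
servo_tool:
  steps:
    - [[0,0,0,0],[0,0,0,0],[0,0,0,0]]

```text
clock: 5.28
tcp_pos: [0.4296, 0.03, 0.1057]
ee_rot: [[-1.0, -0.0, 0.001], [-0.0, 1.0, -0.003], [-0.001, -0.003, -1.0]]
ft_force: [-0.2, -5.4, 1.5]
opening: 0.0247
```

Emit:
servo_tool:
  steps:
    - [[0,-0.0018,0,0],[0,0,0,0],[0,0,-0.01,0],[0,0,-0.01,0]]

```text
clock: 5.78
tcp_pos: [0.4281, 0.0292, 0.1242]
ee_rot: [[-1.0, 0.0, -0.002], [0.0, 1.0, -0.001], [0.002, -0.001, -1.0]]
ft_force: [1.2, -4.5, -5.9]
opening: 0.0245
```

Emit:
servo_tool:
  steps:
    - [[0,-0.001,-0.025,0],[0,0,-0.035,0],[-0.03,-0.004,-0.015,0],[-0.058,-0.006,0,0],[-0.058,-0.006,0,0],[-0.058,-0.006,0,0],[-0.028,0,0,0],[0,0,0,0],[0,0,0,0]]

```text
clock: 6.9
tcp_pos: [0.6597, 0.0073, 0.1988]
ee_rot: [[-1.0, -0.0, -0.003], [-0.0, 1.0, 0.001], [0.003, 0.001, -1.0]]
ft_force: [-0.4, 0.2, -2.0]
opening: 0.0247
```

```bash
python3 - <<'E'
from h import *
look('w3',['hub_a_mouth'])
E
```

```text
t 6.9 tcp [0.6597 0.0073 0.1988] f [-0.4  0.2 -2. ] op 0.0247
[[-1.0, -0.0002, -0.0028], [-0.0002, 1.0, 0.001], [0.0028, 0.001, -1.0]]
hub_a_mouth [(0.77, [195.9, 113.0], 2627)]
```

View pics/w3.png

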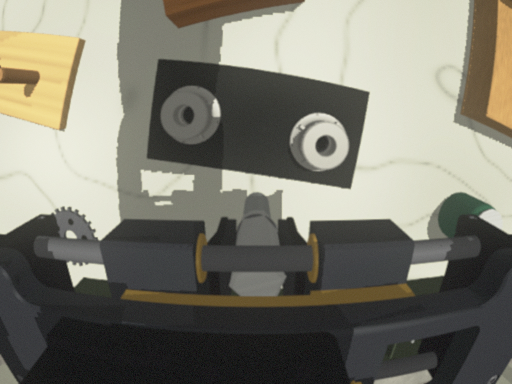

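```bash
python3 - <<'E'
import cv2
a=cv2.imread('pics/w3.png');b=cv2.resize(a[80:230,150:360],None,fx=3.8,fy=3.8,interpolation=cv2.INTER_CUBIC)
cv2.imwrite('pics/w3z.png',b)
E
```

```text
(no output)
```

View pics/w3z.png

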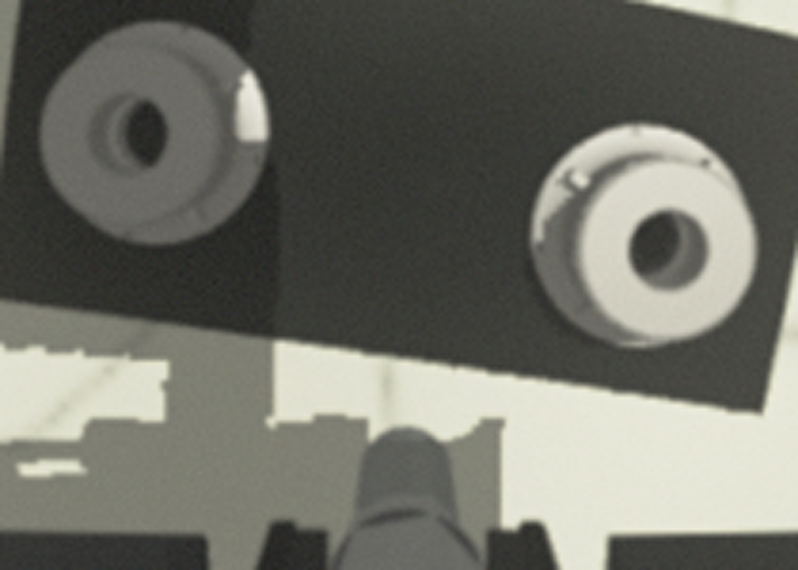

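```bash
python3 - <<'E'
from h import *
c,o=pickle.load(open('w3.pkl','rb'))
k=lambda u,v:(150+(u+.5)/3.8-.5,80+(v+.5)/3.8-.5)
for n,u,v in [('h-',129.5,132.5),('h+',668,250.3)]: print(n,watz(c,o,*k(u,v),.047).round(4))
R=np.array(o['ee_rot']);x=np.array(o['tcp_pos'])
for l in [.09,.095]:
  q=[]
  for a in np.linspace(0,2*np.pi,24,endpoint=False):
    p=wproj(c,o,x+R@np.array([.0095*np.cos(a),.0095*np.sin(a),l])); q.append(((p[0]+.5-150)*3.8,(p[1]+.5-80)*3.8))
  q=np.array(q);print(l,'rows',q[:,1].min().round(1),'at',q[q[:,1].argmin()].round(1),'cols',q[:,0].min().round(1),q[:,0].max().round(1))
E
```

```text
h- [ 0.589  -0.0651  0.047 ]
h+ [0.6208 0.0779 0.047 ]
0.09 rows 416.7 at [404.4 416.7] cols 360.7 448.4
0.095 rows 410.6 at [404.5 410.6] cols 361.6 447.6
```

Emit:
servo_tool:
  steps:
    - [[0.021,0.035,0,0],[0.021,0.035,0,0],[0,0,0.025,0],[0,0,0.023,0],[0,0,0,0],[0,0,0,0]]

```text
clock: 7.75
tcp_pos: [0.6192, 0.0767, 0.1533]
ee_rot: [[-1.0, 0.0, 0.001], [0.0, 1.0, 0.0], [-0.001, 0.0, -1.0]]
ft_force: [-0.4, 0.1, -1.7]
opening: 0.0246
```

```bash
python3 - <<'E'
from h import *
look('w4')
a=cv2.imread('pics/w4.png');b=cv2.resize(a[140:260,180:330],None,fx=5,fy=5,interpolation=cv2.INTER_CUBIC)
cv2.imwrite('pics/w4z.png',b)
s=bot.capture('scene');save(s,'s4');a=cv2.imread('pics/s4.png');cv2.imwrite('pics/s4z.png',cv2.resize(a[150:270,200:320],None,fx=4.5,fy=4.5,interpolation=cv2.INTER_CUBIC))
E
```

```text
t 7.75 tcp [0.6192 0.0767 0.1533] f [-0.4  0.1 -1.7] op 0.0246
[[-1.0, 0.0002, 0.0014], [0.0002, 1.0, 0.0001], [-0.0014, 0.0001, -1.0]]
```

View pics/w4z.png

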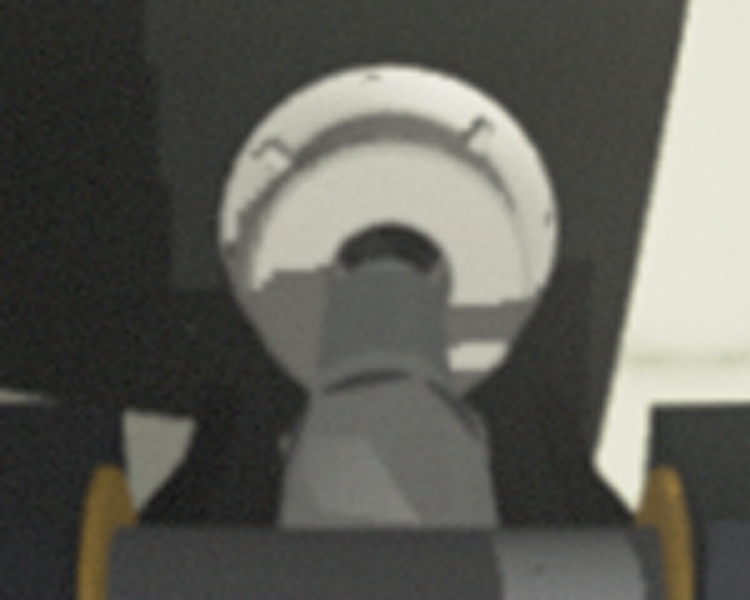

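View pics/s4z.png

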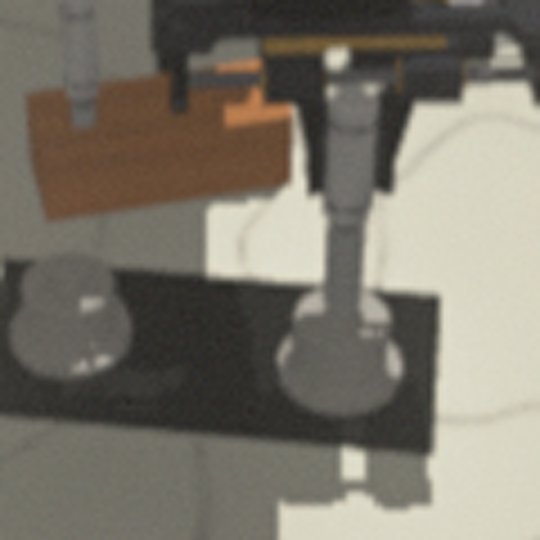

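```bash
cat > ov.py <<'E'
from h import *
def overlay(n,out,hub,hz,off,l,box,f):
    c,o=pickle.load(open(n+'.pkl','rb'));u0,v0,u1,v1=box
    a=cv2.imread(f'pics/{n}.png');b=cv2.resize(a[v0:v1,u0:u1],None,fx=f,fy=f,interpolation=cv2.INTER_CUBIC)
    R=np.array(o['ee_rot']);x=np.array(o['tcp_pos']);A=np.linspace(0,2*np.pi,60)
    def dr(P,col):
        q=np.array([wproj(c,o,p) for p in P]);q=np.stack([(q[:,0]+.5-u0)*f,(q[:,1]+.5-v0)*f],1)
        cv2.polylines(b,[np.int32(q*8)],True,col,1,cv2.LINE_AA,3)
    for r,z,col in [(.011,hz,(0,255,0)),(.025,hz,(0,255,255)),(.033,hz-.034,(255,255,0))]:
        dr([[hub[0]+r*np.cos(t),hub[1]+r*np.sin(t),z] for t in A],col)
    if off is not None:
        for r,ll,col in [(.009,l,(0,0,255)),(.010,l-.001,(0,0,255)),(.0125,l-.056,(255,0,255))]:
            dr([x+[off[0],off[1],0]+R@np.array([r*np.cos(t),r*np.sin(t),ll]) for t in A],col)
    cv2.imwrite(out,b)
E
python3 - <<'E'
from ov import *
overlay('w4','pics/w4o.png',(.6208,.0779),.047,(.003,.0007),.095,(180,140,330,260),5)
overlay('w3','pics/w3o.png',(.6208,.0779),.047,(.003,.0007),.095,(150,80,360,230),3.8)
E
```

```text
(no output)
```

View pics/w4o.png

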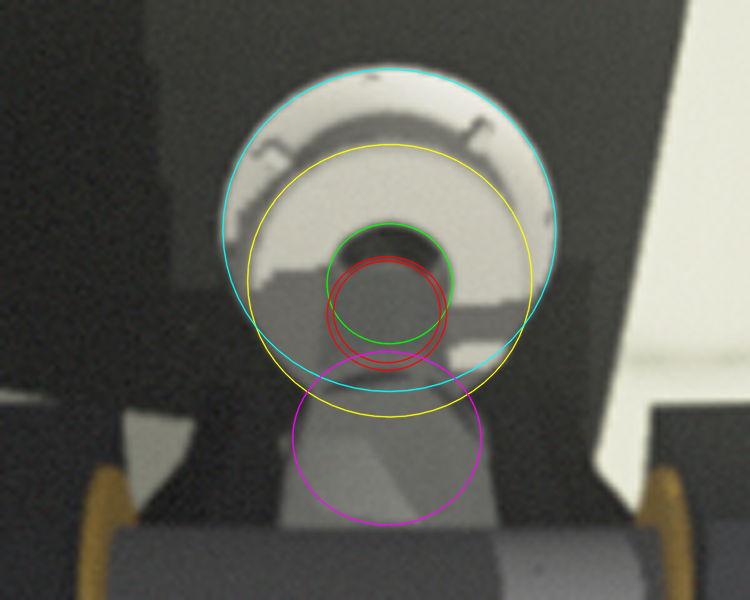

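View pics/w3o.png

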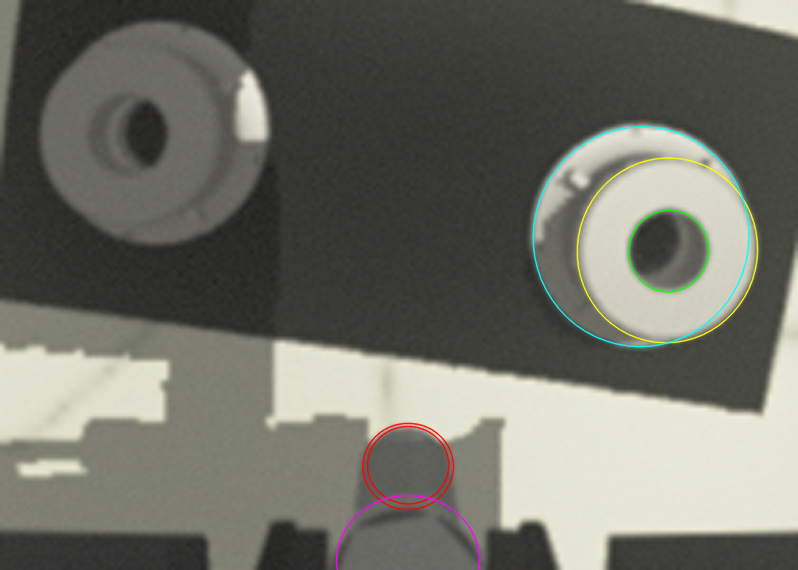

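Emit:
servo_tool:
  steps:
    - [[0.0019,0.0007,0,0],[0,0,0,0],[0,0,0.004,0],[0,0,0.004,0],[0,0,0.004,0],[0,0,0,0]]

```text
clock: 8.6
tcp_pos: [0.6166, 0.0775, 0.1392]
ee_rot: [[-1.0, 0.0, -0.001], [0.0, 1.0, 0.0], [0.001, 0.0, -1.0]]
ft_force: [0.4, -0.5, -2.5]
opening: 0.0244
```

Emit:
servo_tool:
  steps:
    - [[0,0,0.003,0],[0,0,0.003,0],[0,0,0,0],[0,0,0,0]]

```text
clock: 9.1
tcp_pos: [0.6171, 0.0774, 0.1341]
ee_rot: [[-1.0, -0.0, 0.0], [-0.0, 1.0, -0.0], [-0.0, -0.0, -1.0]]
ft_force: [-0.5, -0.3, -2.0]
opening: 0.0243
```

Emit:
servo_tool:
  steps:
    - [[0,0,0.004,0],[0,0,0.004,0],[0,0,0.003,0],[0,0,0.002,0],[0,0,0,0]]

```text
clock: 9.72
tcp_pos: [0.6169, 0.0774, 0.1208]
ee_rot: [[-1.0, 0.0, -0.0], [0.0, 1.0, 0.0], [0.0, 0.0, -1.0]]
ft_force: [-0.7, -0.8, -2.2]
opening: 0.0244
```

Emit:
servo_tool:
  steps:
    - [[0,0,0.002,0],[0,0,0.002,0],[0,0,0.001,0],[0,0,0,0]]

```text
clock: 10.22
tcp_pos: [0.6176, 0.0775, 0.1173]
ee_rot: [[-1.0, -0.0, 0.001], [-0.0, 1.0, -0.0], [-0.001, -0.0, -1.0]]
ft_force: [-1.2, 0.5, 4.6]
opening: 0.0244
```

Emit:
servo_tool:
  steps:
    - [[0,0,0.001,0],[0,0,0,0],[0,0,0,0]]

```text
clock: 10.6
tcp_pos: [0.618, 0.0774, 0.1171]
ee_rot: [[-1.0, -0.0, 0.002], [-0.0, 1.0, -0.0], [-0.002, -0.0, -1.0]]
ft_force: [-2.4, -0.3, 8.4]
opening: 0.0241
```

Emit:
servo_tool:
  steps:
    - [[0.0008,0,0,0],[0.0005,0.0006,0,0],[0,-0.0012,0,0],[-0.0005,0,0,0],[-0.0003,0.0006,0,0],[0,0,0,0]]

```text
clock: 11.35
tcp_pos: [0.6178, 0.0774, 0.1171]
ee_rot: [[-1.0, -0.0, 0.003], [-0.0, 1.0, -0.0], [-0.003, -0.0, -1.0]]
ft_force: [-0.9, 0.6, 8.0]
opening: 0.0243
```

Emit:
servo_tool:
  steps:
    - [[0,0,-0.01,0],[0,0,-0.015,0],[0,0,-0.018,0],[0.01,-0.048,-0.002,0],[0.012,-0.048,0,0],[0.011,-0.047,0,0],[0,0,0,0],[0,0,0,0],[0,0,0,0]]

```text
clock: 12.48
tcp_pos: [0.5839, -0.0645, 0.1604]
ee_rot: [[-1.0, -0.001, 0.0], [-0.001, 1.0, 0.0], [-0.0, 0.0, -1.0]]
ft_force: [0.8, 0.1, -2.4]
opening: 0.0244
```

```bash
python3 - <<'E'
from h import *
look('w5')
from ov import *
overlay('w5','pics/w5o.png',(.589,-.0651),.047,(.0038,.0004),.0937,(180,140,330,260),5)
E
```

```text
t 12.47 tcp [ 0.5839 -0.0645  0.1604] f [ 0.8  0.1 -2.4] op 0.0244
[[-1.0, -0.0013, 0.0004], [-0.0013, 1.0, 0.0002], [-0.0004, 0.0002, -1.0]]
```

View pics/w5o.png

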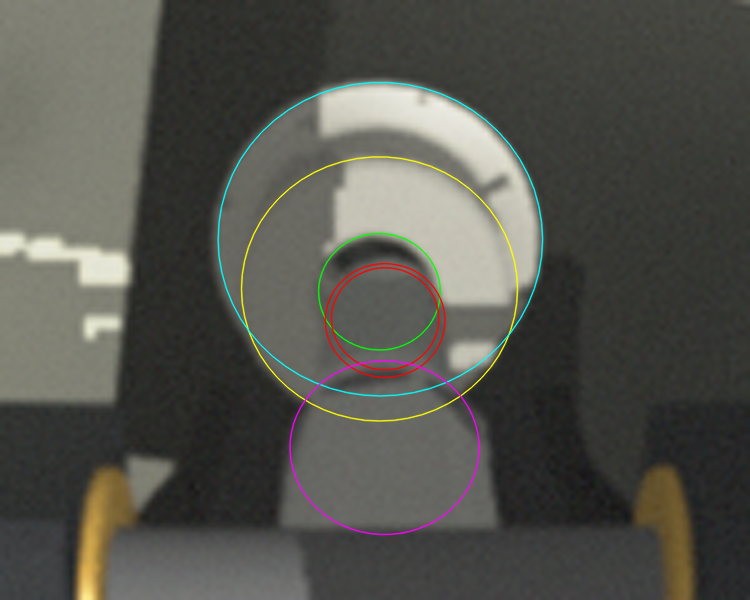

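Emit:
servo_tool:
  steps:
    - [[-0.0012,-0.0009,0.004,0],[0,0,0.005,0],[0,0,0.004,0],[0,0,0.004,0],[0,0,0.004,0],[0,0,0,0]]

```text
clock: 13.28
tcp_pos: [0.5848, -0.0664, 0.1387]
ee_rot: [[-1.0, 0.0, 0.0], [0.0, 1.0, 0.0], [-0.0, 0.0, -1.0]]
ft_force: [2.1, 0.2, -2.6]
opening: 0.024
```

Emit:
servo_tool:
  steps:
    - [[0,0.0005,0.004,0],[0,0,0.004,0],[0,0,0.003,0],[0,0,0.003,0],[0,0,0.003,0],[0,0,0,0]]

```text
clock: 14.02
tcp_pos: [0.5847, -0.0659, 0.1218]
ee_rot: [[-1.0, 0.0, -0.0], [0.0, 1.0, 0.0], [0.0, 0.0, -1.0]]
ft_force: [1.4, -0.4, -2.4]
opening: 0.0242
```

Emit:
servo_tool:
  steps:
    - [[-0.0004,0,0.002,0],[0,0,0.002,0],[0,0,0.002,0],[0,0,0.002,0],[0,0,0,0]]

```text
clock: 14.65
tcp_pos: [0.5851, -0.0659, 0.1138]
ee_rot: [[-1.0, 0.0, -0.0], [0.0, 1.0, 0.0], [0.0, 0.0, -1.0]]
ft_force: [1.6, -0.7, -2.5]
opening: 0.0238
```

Emit:
servo_tool:
  steps:
    - [[0,0,0.003,0],[0,0,0.003,0],[0,0,0.003,0],[0,0,0.002,0],[0,0,0.001,0],[0,0,0,0]]

```text
clock: 15.4
tcp_pos: [0.5852, -0.0659, 0.102]
ee_rot: [[-1.0, 0.0, -0.0], [0.0, 1.0, 0.0], [0.0, 0.0, -1.0]]
ft_force: [2.7, -0.6, -1.7]
opening: 0.0244
```

Emit:
servo_tool:
  steps:
    - [[0,0,-0.01,0],[0,0,-0.025,0],[0,0,-0.03,0],[0,0.02,-0.015,0],[0.03,0.04,-0.005,0],[0.045,0.034,0,0],[0.055,0,0,0],[0.028,0,0,0],[0,0,0,0],[0,0,0,0]]

```text
clock: 16.65
tcp_pos: [0.4276, 0.0285, 0.1874]
ee_rot: [[-1.0, -0.0, 0.001], [-0.0, 1.0, 0.0], [-0.001, 0.0, -1.0]]
ft_force: [0.4, -0.5, -2.0]
opening: 0.0242
```

```bash
python3 - <<'E'
from h import *
look('w6')
from ov import *
overlay('w6','pics/w6o.png',(.4306,.0281),.052,(.0038,.0004),.0937,(170,110,330,230),5)
E
```

```text
t 16.65 tcp [0.4276 0.0285 0.1874] f [ 0.4 -0.5 -2. ] op 0.0242
[[-1.0, -0.0004, 0.0008], [-0.0004, 1.0, 0.0001], [-0.0008, 0.0001, -1.0]]
```

View pics/w6o.png

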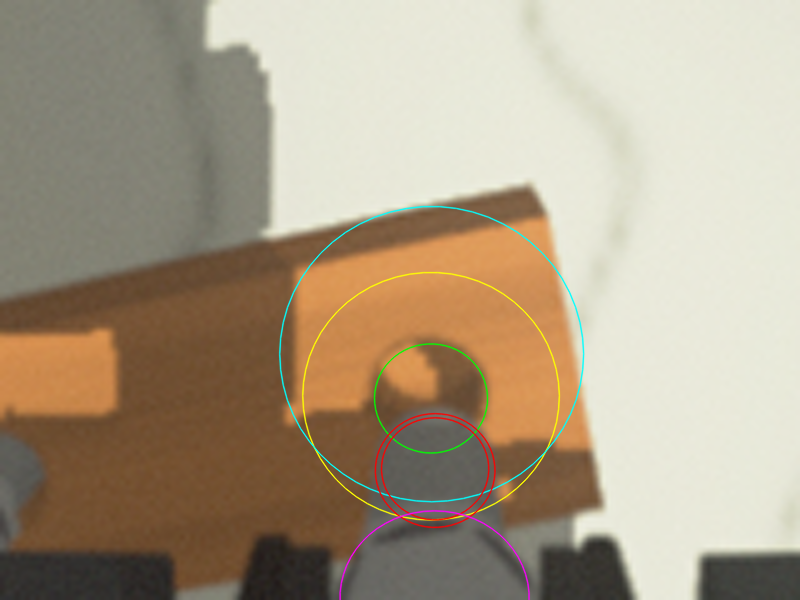

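Emit:
servo_tool:
  steps:
    - [[0.0007,-0.0007,0.015,0],[0,0,0.015,0],[0,0,0.01,0],[0,0,0.004,0],[0,0,0.004,0],[0,0,0,0]]

```text
clock: 17.45
tcp_pos: [0.4264, 0.0273, 0.1388]
ee_rot: [[-1.0, 0.0, -0.0], [0.0, 1.0, -0.0], [0.0, -0.0, -1.0]]
ft_force: [0.3, 0.1, -2.9]
opening: 0.0244
```

Nose is about 7 mm into the hole with no contact. Continue.

Emit:
servo_tool:
  steps:
    - [[0,0,0.006,0],[0,0,0.008,0],[0,0,0.008,0],[0,0,0.005,0],[0,0,0.002,0],[0,0,0,0]]

```text
clock: 18.2
tcp_pos: [0.4266, 0.0273, 0.1099]
ee_rot: [[-1.0, 0.0, 0.0], [0.0, 1.0, -0.0], [-0.0, -0.0, -1.0]]
ft_force: [2.4, -1.4, -4.1]
opening: 0.0243
```

Emit:
servo_tool:
  steps:
    - [[-0.0003,0,0.002,0],[0,0,0.0015,0],[0,0,0.001,0],[0,0,0,0]]

```text
clock: 18.7
tcp_pos: [0.4269, 0.0273, 0.1056]
ee_rot: [[-1.0, 0.0, 0.0], [0.0, 1.0, -0.0], [-0.0, -0.0, -1.0]]
ft_force: [1.8, -0.2, -2.1]
opening: 0.0244
```

Emit:
servo_tool:
  steps:
    - [[0,0,0.0006,0],[0,0,0,0]]

```text
clock: 18.95
tcp_pos: [0.427, 0.0273, 0.1054]
ee_rot: [[-1.0, 0.0, 0.0], [0.0, 1.0, -0.0], [-0.0, -0.0, -1.0]]
ft_force: [0.2, -0.5, 3.3]
opening: 0.0239
```

Emit:
servo_tool:
  steps:
    - [[0,0,0,0],[0,0,0,0],[0,0,0,0]]
  grip: 0.05

```text
clock: 19.32
tcp_pos: [0.4264, 0.0274, 0.1046]
ee_rot: [[-1.0, 0.0, -0.001], [0.0, 1.0, 0.0], [0.001, 0.0, -1.0]]
ft_force: [-0.4, 0.6, -0.3]
opening: 0.0453
```

Emit:
servo_tool:
  steps:
    - [[0,0,-0.03,0],[0,0,-0.045,0],[0,0,-0.03,0],[-0.05,-0.015,0,0],[-0.055,-0.02,0,0],[-0.055,-0.02,0,0],[-0.055,-0.02,0,0],[0,0,0,0],[0,0,0,0]]
  grip: 0.07

```text
clock: 20.45
tcp_pos: [0.6409, -0.0474, 0.2088]
ee_rot: [[-1.0, 0.0, -0.003], [0.0, 1.0, 0.001], [0.003, 0.001, -1.0]]
ft_force: [-0.4, 0.0, -0.4]
opening: 0.0701
```

```bash
python3 - <<'E'
from h import *
look('w7')
from ov import *
overlay('w7','pics/w7o.png',(.589,-.0651),.047,None,0,(140,10,360,210),3.6)
s=bot.capture('scene');save(s,'s7');a=cv2.imread('pics/s7.png');cv2.imwrite('pics/s7z.png',cv2.resize(a[100:270,80:420],None,fx=2.3,fy=2.3,interpolation=cv2.INTER_CUBIC))
E
```

```text
t 20.45 tcp [ 0.6409 -0.0474  0.2088] f [-0.4  0.  -0.4] op 0.0701
[[-1.0, 0.0001, -0.0025], [0.0001, 1.0, 0.0007], [0.0025, 0.0007, -1.0]]
```

View pics/w7o.png

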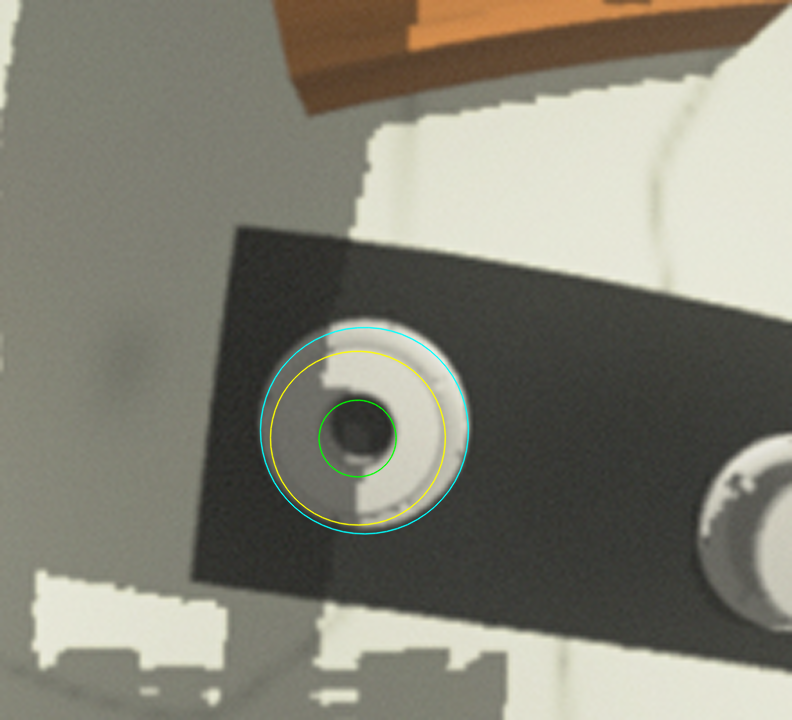

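View pics/s7z.png

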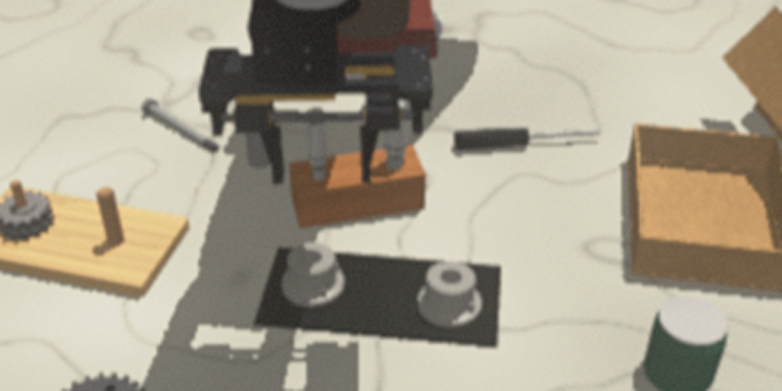

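Emit:
servo_tool:
  steps:
    - [[0.028,-0.009,0.02,0],[0.028,-0.009,0.03,0],[0,0,0.045,0],[0,0,0.035,0],[0,0,0.02,0],[0,0,0.013,0],[0,0,0.0085,0],[0,0,0,0],[0,0,0,0]]

```text
clock: 21.68
tcp_pos: [0.5865, -0.0658, 0.0394]
ee_rot: [[-1.0, -0.0, 0.002], [-0.0, 1.0, -0.0], [-0.002, -0.0, -1.0]]
ft_force: [0.7, -0.5, 1.0]
opening: 0.0702
```

```bash
python3 - <<'E'
from h import *
look('w8')
E
```

```text
t 21.68 tcp [ 0.5865 -0.0658  0.0394] f [ 0.7 -0.5  1. ] op 0.0702
[[-1.0, -0.0, 0.0015], [-0.0, 1.0, -0.0004], [-0.0015, -0.0004, -1.0]]
```

View pics/w8.png

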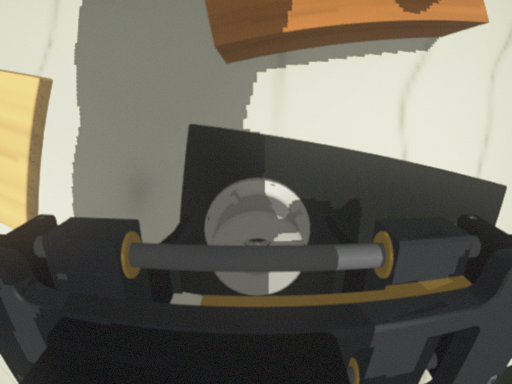

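Emit:
servo_tool:
  steps:
    - [[0,0,0.001,0],[0,0,0,0],[0,0,0,0],[0,0,0,0],[0,0,0,0]]
  grip: 0.04
  newtons: 25

```text
clock: 22.35
tcp_pos: [0.5858, -0.0657, 0.0375]
ee_rot: [[-1.0, 0.0, 0.0], [0.0, 1.0, -0.0], [-0.0, -0.0, -1.0]]
ft_force: [0.7, 0.4, 0.8]
opening: 0.0498
```

Emit:
servo_tool:
  steps:
    - [[0,0,-0.02,0],[0,0,-0.045,0],[0,0,-0.045,0],[0,-0.05,-0.025,0],[0,-0.055,0,0],[0,-0.055,0,0],[0,-0.055,0,0],[0,0,0,0],[0,0,0,0]]

```text
clock: 23.48
tcp_pos: [0.5854, -0.2803, 0.1726]
ee_rot: [[-1.0, 0.001, -0.0], [0.001, 1.0, 0.001], [0.0, 0.001, -1.0]]
ft_force: [-0.7, 0.5, -3.7]
opening: 0.0498
```

```bash
python3 - <<'E'
from h import *
look('w9')
a=cv2.imread('pics/w9.png');cv2.imwrite('pics/w9z.png',cv2.resize(a[60:260,150:360],None,fx=3,fy=3,interpolation=cv2.INTER_CUBIC))
E
```

```text
t 23.48 tcp [ 0.5854 -0.2803  0.1726] f [-0.7  0.5 -3.7] op 0.0498
[[-1.0, 0.0008, -0.0004], [0.0008, 1.0, 0.001], [0.0004, 0.001, -1.0]]
```

View pics/w9.png

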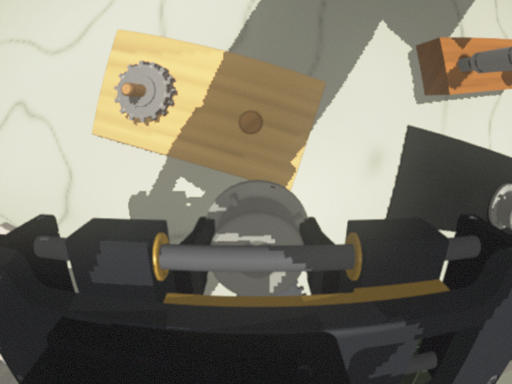

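View pics/w9z.png

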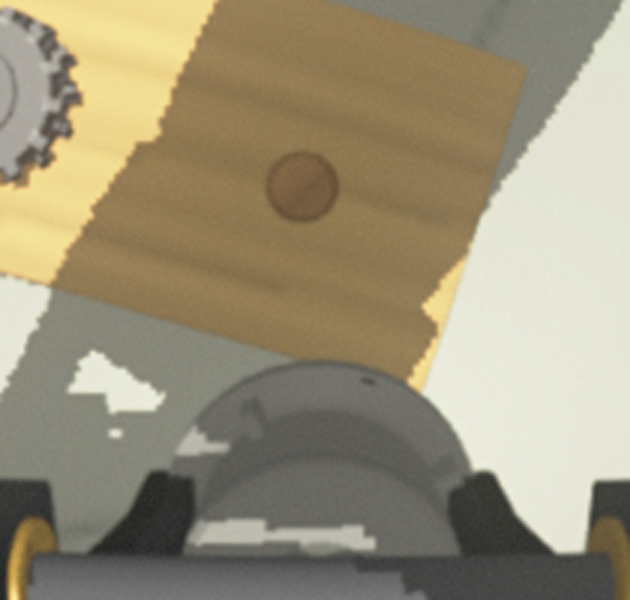

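```bash
cat > ov2.py <<'E'
from h import *
def ov2(n,out,off,l,dow,box,f):
    c,o=pickle.load(open(n+'.pkl','rb'));u0,v0,u1,v1=box
    a=cv2.imread(f'pics/{n}.png');b=cv2.resize(a[v0:v1,u0:u1],None,fx=f,fy=f,interpolation=cv2.INTER_CUBIC)
    R=np.array(o['ee_rot']);x=np.array(o['tcp_pos']);A=np.linspace(0,2*np.pi,60)
    def dr(P,col):
        q=np.array([wproj(c,o,p) for p in P]);q=np.stack([(q[:,0]+.5-u0)*f,(q[:,1]+.5-v0)*f],1)
        cv2.polylines(b,[np.int32(q*8)],True,col,1,cv2.LINE_AA,3)
    for r,ll,col in [(.033,l,(255,255,0)),(.033,l-.008,(0,255,0)),(.025,l-.042,(0,255,255)),(.011,l-.042,(0,0,255))]:
        dr([x+[off[0],off[1],0]+R@np.array([r*np.cos(t),r*np.sin(t),ll]) for t in A],col)
    if dow is not None:
        for r,z in [(.0095,.018),(.0095,.084),(.0075,.088)]: dr([[dow[0]+r*np.cos(t),dow[1]+r*np.sin(t),z] for t in A],(255,0,255))
    cv2.imwrite(out,b)
E
python3 - <<'E'
from ov2 import *
c,o=pickle.load(open('w9.pkl','rb'))
d=watz(c,o,150+303/3-.5,60+187/3-.5,.084);print(d)
ov2('w9','pics/w9o.png',(.0015,.0004),.0325,d,(150,60,360,260),3)
E
```

```text
[ 0.52141746 -0.28426388  0.084     ]
```

View pics/w9o.png

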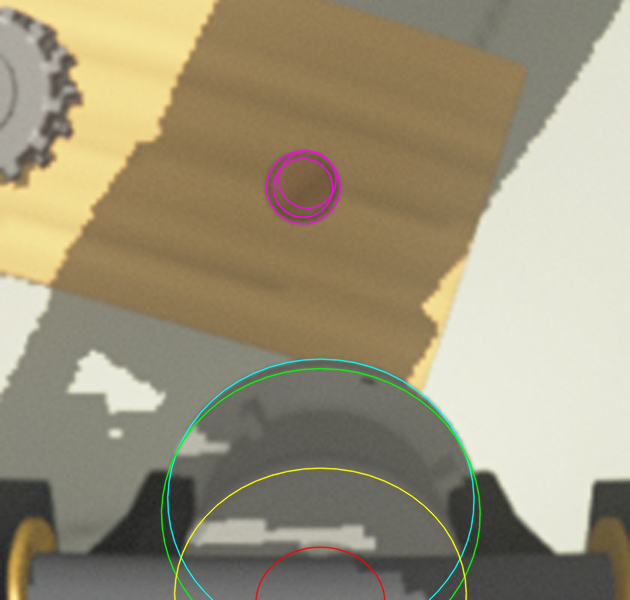

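```bash
python3 - <<'E'
from ov2 import *
ov2('w8','pics/a.png',(.0001,.0007),.0344,None,(180,160,340,270),2.5)
ov2('w9','pics/b.png',(.0015,.0004),.0325,None,(180,160,340,270),2.5)
a=cv2.imread('pics/a.png');b=cv2.imread('pics/b.png')
e=lambda n:cv2.convertScaleAbs(cv2.resize(cv2.imread(n)[160:270,180:340],None,fx=2.5,fy=2.5,interpolation=cv2.INTER_CUBIC),alpha=1.6)
cv2.imwrite('pics/ab.png',np.vstack([np.hstack([a,b]),np.hstack([e('pics/w8.png'),e('pics/w9.png')])]))
E
```

```text
(no output)
```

View pics/ab.png

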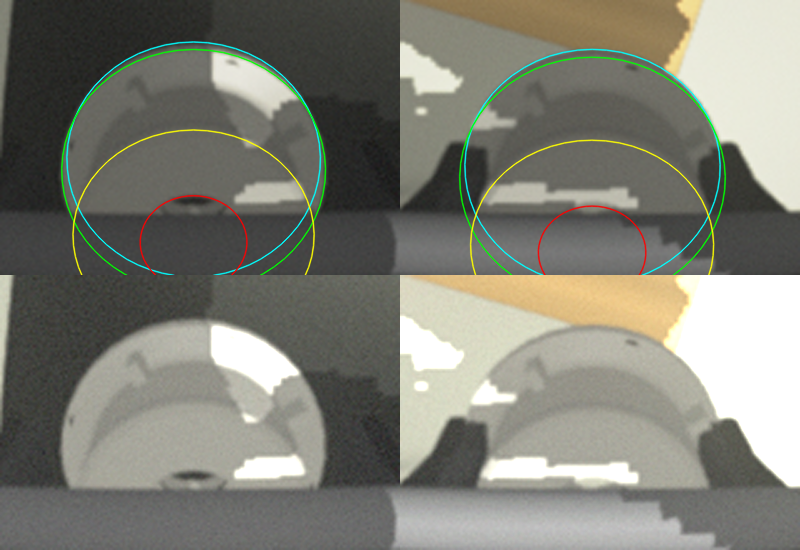

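Emit:
servo_tool:
  steps:
    - [[0.03,-0.002,0,0],[0.0345,-0.0025,0.01,0],[0,0,0.02,0],[0,0,0.01,0],[0,0,0,0],[0,0,0,0]]

```text
clock: 24.28
tcp_pos: [0.5222, -0.285, 0.1329]
ee_rot: [[-1.0, -0.001, 0.001], [-0.001, 1.0, -0.0], [-0.001, -0.0, -1.0]]
ft_force: [-0.4, -0.8, -2.8]
opening: 0.0498
```

```bash
python3 - <<'E'
from h import *
o=bot.get_obs();print(o['tcp_pos'],o['ft_force'])
s=bot.capture('scene');save(s,'s10');a=cv2.imread('pics/s10.png');cv2.imwrite('pics/s10z.png',cv2.resize(a[130:240,60:190],None,fx=5,fy=5,interpolation=cv2.INTER_CUBIC))
P=[proj(s,(.5214,-.2843,z)) for z in (.018,.088)];print(P)
E
```

```text
[ 0.52221476 -0.28504175  0.13286962] [-0.3993881  -0.8072851  -2.76394137]
[array([130.02722741, 204.25974768]), array([124.99816334, 182.54140235])]
```

View pics/s10z.png

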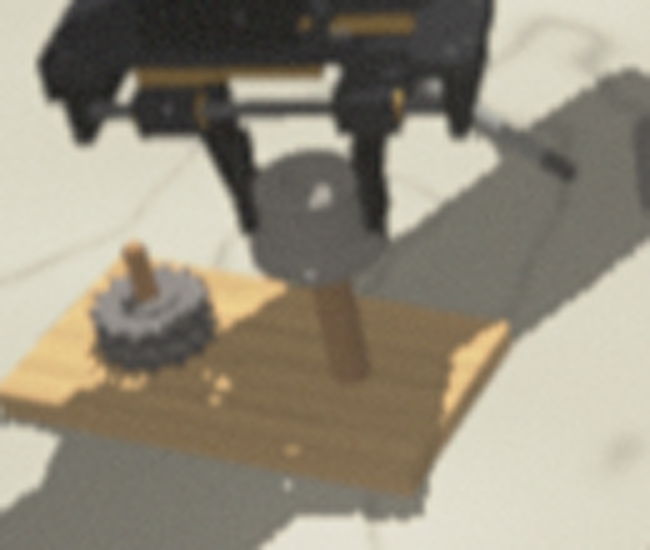

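Emit:
servo_tool:
  steps:
    - [[0,0,0.004,0],[0,0,0.004,0],[0,0,0.003,0],[0,0,0.003,0],[0,0,0.003,0],[0,0,0,0]]

```text
clock: 25.08
tcp_pos: [0.5211, -0.285, 0.1151]
ee_rot: [[-1.0, 0.0, -0.001], [0.0, 1.0, 0.0], [0.001, 0.0, -1.0]]
ft_force: [0.5, -0.2, -3.0]
opening: 0.0502
```

Emit:
servo_tool:
  steps:
    - [[0,0,0.003,0],[0,0,0.003,0],[0,0,0.003,0],[0,0,0.003,0],[0,0,0,0]]

```text
clock: 25.7
tcp_pos: [0.5211, -0.285, 0.103]
ee_rot: [[-1.0, -0.0, -0.001], [-0.0, 1.0, 0.0], [0.001, 0.0, -1.0]]
ft_force: [0.4, -0.1, -4.0]
opening: 0.0497
```

Emit:
servo_tool:
  steps:
    - [[0,0,0.004,0],[0,0,0.004,0],[0,0,0.004,0],[0,0,0.005,0],[0,0,0.005,0],[0,0,0,0]]

```text
clock: 26.45
tcp_pos: [0.5208, -0.2848, 0.0807]
ee_rot: [[-1.0, 0.0, -0.001], [0.0, 1.0, 0.001], [0.001, 0.001, -1.0]]
ft_force: [-0.9, -0.3, -3.4]
opening: 0.05
```

Emit:
servo_tool:
  steps:
    - [[0,0,0.006,0],[0,0,0.006,0],[0,0,0.006,0],[0,0,0.004,0],[0,0,0.003,0],[0,0,0.002,0],[0,0,0,0]]

```text
clock: 27.32
tcp_pos: [0.5212, -0.2851, 0.0544]
ee_rot: [[-1.0, 0.0, -0.0], [0.0, 1.0, 0.0], [0.0, 0.0, -1.0]]
ft_force: [-0.7, -0.3, -3.1]
opening: 0.0498
```

Emit:
servo_tool:
  steps:
    - [[0,0,0.001,0],[0,0,0.001,0],[0,0,0.001,0],[0,0,0.001,0],[0,0,0,0]]

```text
clock: 27.95
tcp_pos: [0.5213, -0.2852, 0.0506]
ee_rot: [[-1.0, 0.0, 0.0], [0.0, 1.0, -0.0], [-0.0, -0.0, -1.0]]
ft_force: [-0.6, 1.2, -1.5]
opening: 0.05
```

Emit:
servo_tool:
  steps:
    - [[0,0,0.0006,0],[0,0,0,0],[0,0,0,0]]

```text
clock: 28.32
tcp_pos: [0.5214, -0.2852, 0.0504]
ee_rot: [[-1.0, -0.0, 0.0], [-0.0, 1.0, -0.0], [-0.0, -0.0, -1.0]]
ft_force: [-1.3, 2.2, 5.3]
opening: 0.05
```

Seated (contact at the expected height). Release and rise.

Emit:
servo_tool:
  steps:
    - [[0,0,0,0],[0,0,0,0],[0,0,0,0],[0,0,0,0]]
  grip: 0.066

```text
clock: 28.82
tcp_pos: [0.5213, -0.2852, 0.0497]
ee_rot: [[-1.0, 0.0, 0.0], [0.0, 1.0, -0.0], [-0.0, -0.0, -1.0]]
ft_force: [0.0, 0.5, -0.4]
opening: 0.0655
```

Emit:
servo_tool:
  steps:
    - [[0,0,-0.015,0],[0,0,-0.045,0],[0,0,-0.05,0],[-0.05,0.02,-0.04,0],[-0.05,0.03,0,0],[-0.015,0.06,0,0],[0,0.06,0,0],[0,0.06,0,0],[0,0.06,0,0],[0,0.05,0,0],[0,0,0,0],[0,0,0,0]]

```text
clock: 30.32
tcp_pos: [0.6331, 0.0533, 0.198]
ee_rot: [[-1.0, -0.001, 0.001], [-0.001, 1.0, -0.001], [-0.001, -0.001, -1.0]]
ft_force: [0.5, -0.3, 0.7]
opening: 0.0658
```

```bash
python3 - <<'E'
from h import *
c,o=look('w11')
from ov import *
overlay('w11','pics/w11o.png',(.6208,.0779),.047,None,0,(150,10,370,210),3.6)
s=bot.capture('scene');save(s,'s11');a=cv2.imread('pics/s11.png');cv2.imwrite('pics/s11z.png',cv2.resize(a[100:270,60:420],None,fx=2.2,fy=2.2,interpolation=cv2.INTER_CUBIC))
E
```

```text
t 30.32 tcp [0.6331 0.0533 0.198 ] f [ 0.5 -0.3  0.7] op 0.0658
[[-1.0, -0.0007, 0.001], [-0.0007, 1.0, -0.0006], [-0.001, -0.0006, -1.0]]
```

View pics/w11o.png

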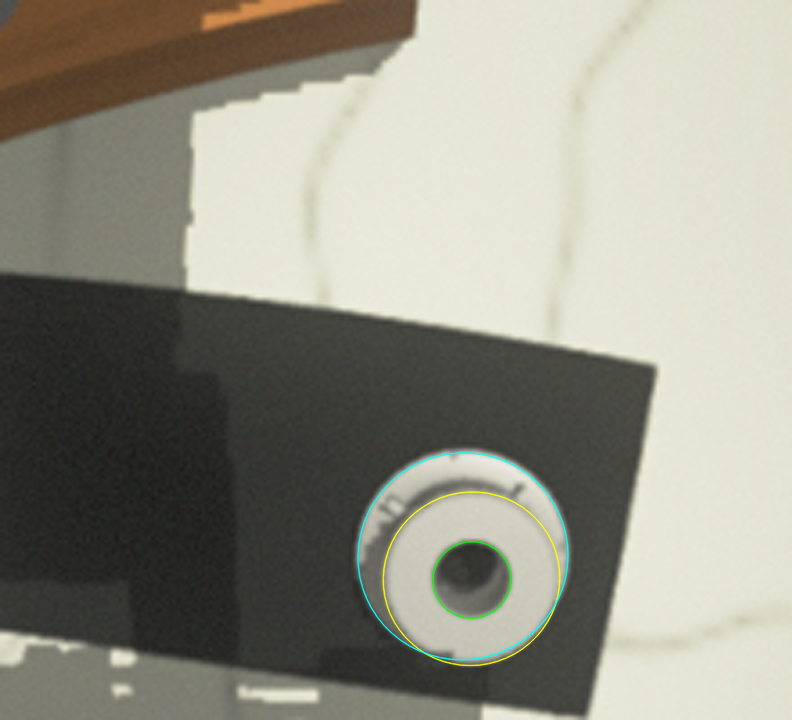

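View pics/s11z.png

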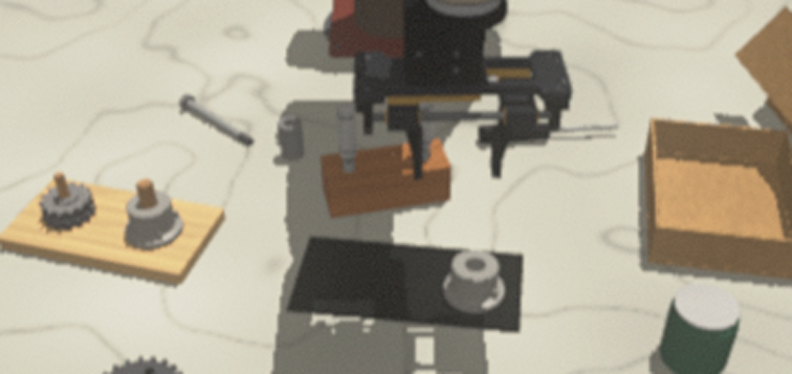

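Emit:
servo_tool:
  steps:
    - [[0.013,0.024,0.02,0],[0,0,0.04,0],[0,0,0.04,0],[0,0,0.03,0],[0,0,0.018,0],[0,0,0.0115,0],[0,0,0,0],[0,0,0,0]]
  grip: 0.07

```text
clock: 31.42
tcp_pos: [0.6209, 0.0774, 0.039]
ee_rot: [[-1.0, 0.0, 0.002], [0.0, 1.0, -0.0], [-0.002, -0.0, -1.0]]
ft_force: [0.4, 0.8, 0.2]
opening: 0.07
```

Emit:
servo_tool:
  steps:
    - [[0,0,0,0],[0,0,0,0],[0,0,0,0],[0,0,0,0],[0,0,0,0]]
  grip: 0.04

```text
clock: 32.05
tcp_pos: [0.6201, 0.0777, 0.038]
ee_rot: [[-1.0, -0.0, 0.001], [-0.0, 1.0, 0.0], [-0.001, 0.0, -1.0]]
ft_force: [-0.3, 0.7, 3.2]
opening: 0.0494
```

Emit:
servo_tool:
  steps:
    - [[0,0,-0.02,0],[0,0,-0.045,0],[0,0,-0.047,0],[0.0225,0.05,0,0],[0.0225,0.05,0,0],[0.0225,0.05,0,0],[0.0225,0.05,0,0],[0.0225,0.05,0,0],[0.0225,0.05,0,0],[0,0,0,0],[0,0,0,0]]

```text
clock: 33.42
tcp_pos: [0.4847, 0.3772, 0.1499]
ee_rot: [[-1.0, -0.001, 0.0], [-0.001, 1.0, -0.001], [-0.0, -0.001, -1.0]]
ft_force: [0.6, 0.1, -4.1]
opening: 0.0495
```

```bash
python3 - <<'E'
from h import *
c,o=look('w12')
s=bot.capture('top');save(s,'t12');cv2.imwrite('pics/t12z.png',cv2.resize(s['pixels'][110:310,50:440,::-1],None,fx=2.05,fy=2.05,interpolation=cv2.INTER_CUBIC))
E
```

```text
t 33.42 tcp [0.4847 0.3772 0.1499] f [ 0.6  0.1 -4.1] op 0.0495
[[-1.0, -0.001, 0.0001], [-0.001, 1.0, -0.0008], [-0.0001, -0.0008, -1.0]]
```

View pics/w12.png

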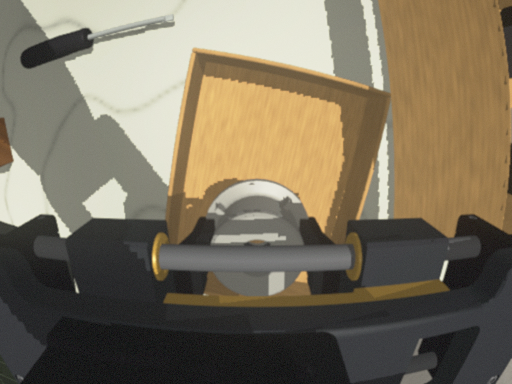

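View pics/t12z.png

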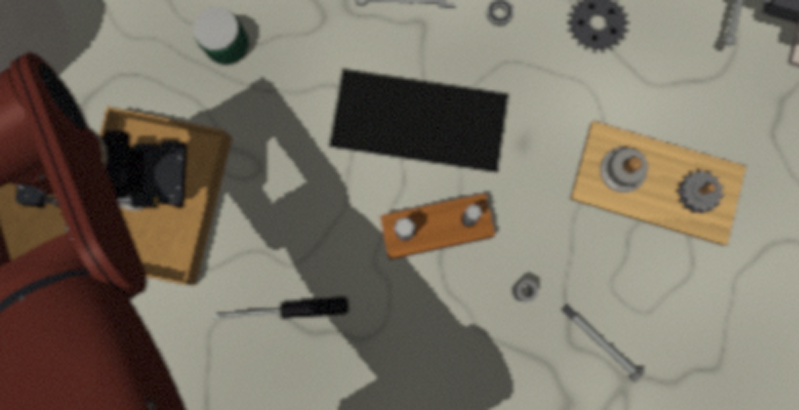

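```bash
python3 - <<'E'
from h import *
c,o=pickle.load(open('w12.pkl','rb'))
for p in [(388,110),(386,200),(372,20)]:
  for z in (0,.1,.2): print(p,z,watz(c,o,*p,z).round(3))
for p in [(196,51),(388,94),(168,215),(345,235)]: print('box',watz(c,o,*p,.055).round(3))
t=pickle.load(open('top0.pkl','rb'))
for z in (0,.1,.2): print(z,atz(t,50+68/2.05,110+200/2.05,z).round(3))
E
```

```text
(388, 110) 0 [0.406 0.514 0.   ]
(388, 110) 0.1 [0.408 0.468 0.1  ]
(388, 110) 0.2 [0.41  0.421 0.2  ]
(386, 200) 0 [0.504 0.52  0.   ]
(386, 200) 0.1 [0.472 0.472 0.1  ]
(386, 200) 0.2 [0.441 0.423 0.2  ]
(372, 20) 0 [0.311 0.497 0.   ]
(372, 20) 0.1 [0.345 0.456 0.1  ]
(372, 20) 0.2 [0.379 0.416 0.2  ]
box [0.362 0.329 0.055]
box [0.393 0.488 0.055]
box [0.5   0.3   0.055]
box [0.519 0.457 0.055]
0 [0.483 0.514 0.   ]
0.1 [0.471 0.471 0.1  ]
0.2 [0.459 0.428 0.2  ]
```

View pics/scene0.png

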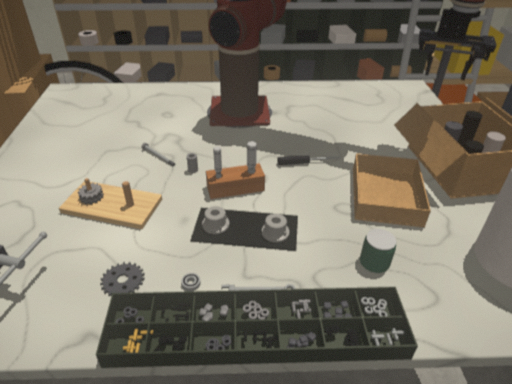

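```bash
python3 - <<'E'
from h import *
t=pickle.load(open('top0.pkl','rb'));s=pickle.load(open('scene0.pkl','rb'))
a=s['pixels'][80:220,340:512,::-1];cv2.imwrite('pics/c1.png',cv2.resize(a,None,fx=4.5,fy=4.5,interpolation=cv2.INTER_CUBIC))
def tri(u,v):
  (o1,d1),(o2,d2)=ray(t,*u),ray(s,*v);d1/=np.linalg.norm(d1);d2/=np.linalg.norm(d2)
  A=np.stack([d1,-d2],1);k=np.linalg.lstsq(A,o2-o1,rcond=None)[0];p,q=o1+k[0]*d1,o2+k[1]*d2;print((p+q)/2,np.linalg.norm(p-q))
tri((85,295),(398,121))
E
```

```text
[0.24160238 0.46701321 0.08621265] 0.021730208710603636
```

View pics/c1.png

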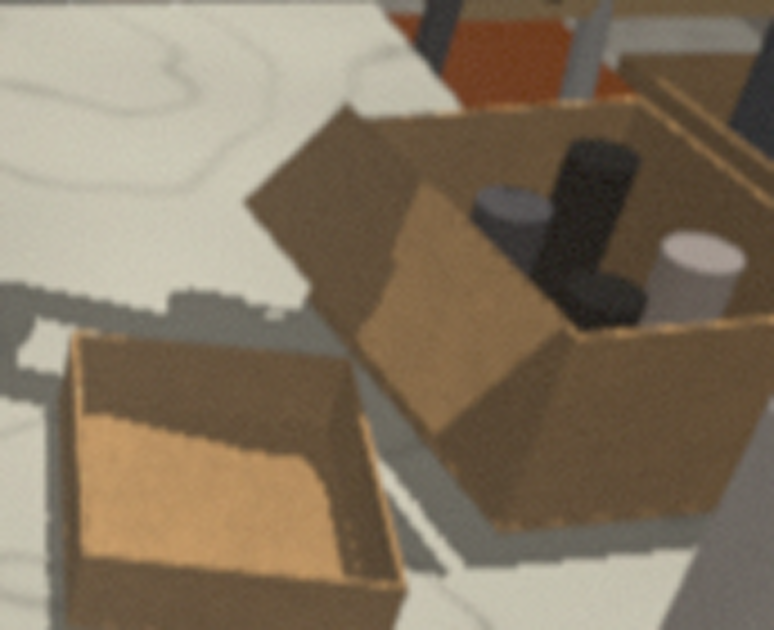

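View pics/top0.png

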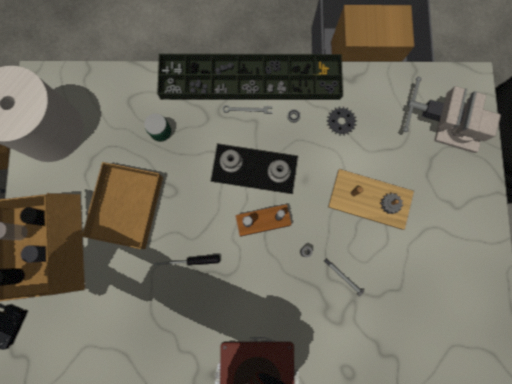

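```bash
python3 - <<'E'
from h import *
print(bot.get_obs()['qpos'].round(3))
E
```

```text
[ 5.310e-01  2.740e-01  1.641e+00 -1.000e-03  1.227e+00 -1.038e+00]
```

Emit:
servo_tool:
  steps:
    - [[0,0,0,-9.75],[0,0,0,-9.75],[0,0,0,-9.75],[0,0,0,-9.75],[0,0,0,-9.75],[0,0,0,-9.75],[0,0,0,-9.75],[0,0,0,-9.75],[0.006,-0.01,0.02,0],[0,0,0.03,0],[0,0,0.02,0],[0,0,0,0],[0,0,0,0]]

```text
clock: 35.15
tcp_pos: [0.494, 0.3696, 0.0801]
ee_rot: [[-0.209, -0.978, 0.001], [-0.978, 0.209, 0.0], [-0.001, -0.001, -1.0]]
ft_force: [1.2, 0.7, -2.3]
opening: 0.0497
```

```bash
python3 - <<'E'
from h import *
c,o=look('w13')
s=bot.capture('scene');save(s,'s13')
cv2.imwrite('pics/s13z.png',cv2.resize(s['pixels'][60:240,300:512,::-1],None,fx=3.3,fy=3.3,interpolation=cv2.INTER_CUBIC))
E
```

```text
t 35.15 tcp [0.494  0.3696 0.0801] f [ 1.2  0.7 -2.3] op 0.0497
[[-0.2089, -0.9779, 0.0008], [-0.9779, 0.2089, 0.0004], [-0.0005, -0.0007, -1.0]]
```

View pics/w13.png

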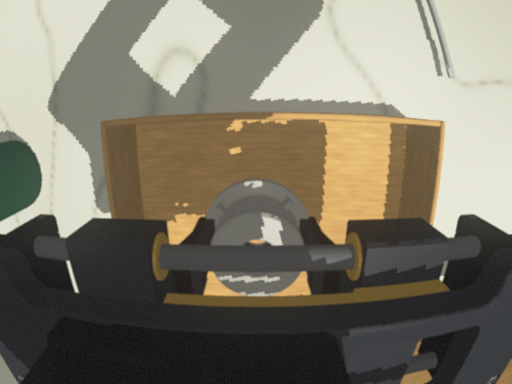

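View pics/s13z.png

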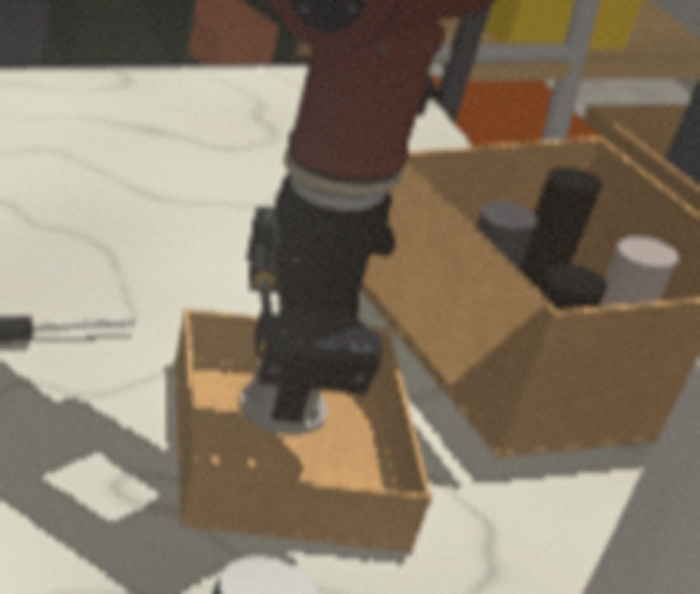

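Emit:
servo_tool:
  steps:
    - [[0,0,0.012,0],[0,0,0.012,0],[0,0,0.008,0],[0,0,0.004,0],[0,0,0.003,0],[0,0,0,0]]

```text
clock: 36.0
tcp_pos: [0.4934, 0.3695, 0.0405]
ee_rot: [[-0.208, -0.978, -0.0], [-0.978, 0.208, -0.0], [0.0, 0.0, -1.0]]
ft_force: [0.3, -0.5, -3.4]
opening: 0.0499
```

Emit:
servo_tool:
  steps:
    - [[0,0,0.001,0],[0,0,0.001,0],[0,0,0.001,0],[0,0,0.001,0],[0,0,0,0]]

```text
clock: 36.62
tcp_pos: [0.4935, 0.3696, 0.0371]
ee_rot: [[-0.208, -0.978, 0.0], [-0.978, 0.208, 0.0], [-0.0, -0.0, -1.0]]
ft_force: [-1.7, -0.9, 1.1]
opening: 0.0498
```

Floor contact felt. Release and rise.

Emit:
servo_tool:
  steps:
    - [[0,0,0.0003,0],[0,0,0,0],[0,0,0,0],[0,0,0,0],[0,0,0,0]]
  grip: 0.07

```text
clock: 37.25
tcp_pos: [0.4934, 0.3695, 0.0363]
ee_rot: [[-0.208, -0.978, 0.0], [-0.978, 0.208, 0.0], [-0.0, -0.0, -1.0]]
ft_force: [0.3, 1.0, 0.5]
opening: 0.0701
```

Emit:
servo_tool:
  steps:
    - [[0,0,-0.01,0],[0,0,-0.03,0],[0,0,-0.045,0],[0,0,-0.05,0],[0,0,-0.03,0],[-0.05,0,-0.02,0],[-0.05,0,0,0],[0,0,0,0],[0,0,0,0]]

```text
clock: 38.38
tcp_pos: [0.5139, 0.4671, 0.2212]
ee_rot: [[-0.207, -0.978, -0.0], [-0.978, 0.207, -0.001], [0.001, 0.0, -1.0]]
ft_force: [-0.7, 0.8, 1.6]
opening: 0.0698
```

```bash
python3 - <<'E'
from h import *
c,o=look('w14')
s=bot.capture('scene');save(s,'s14');t=bot.capture('top');save(t,'t14')
cv2.imwrite('pics/s14z.png',cv2.resize(s['pixels'][100:300,40:450,::-1],None,fx=1.95,fy=1.95,interpolation=cv2.INTER_CUBIC))
E
```

```text
t 38.38 tcp [0.5139 0.4671 0.2212] f [-0.7  0.8  1.6] op 0.0698
[[-0.2074, -0.9782, -0.0005], [-0.9782, 0.2074, -0.0008], [0.0009, 0.0003, -1.0]]
```

View pics/w14.png

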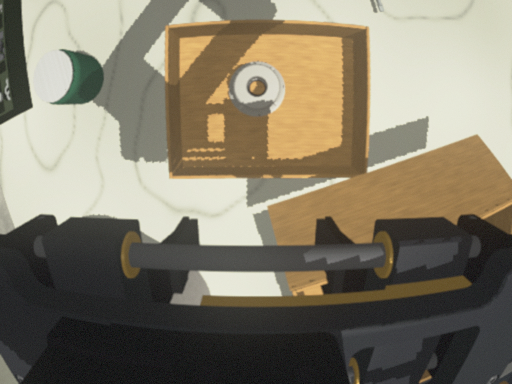

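View pics/s14z.png

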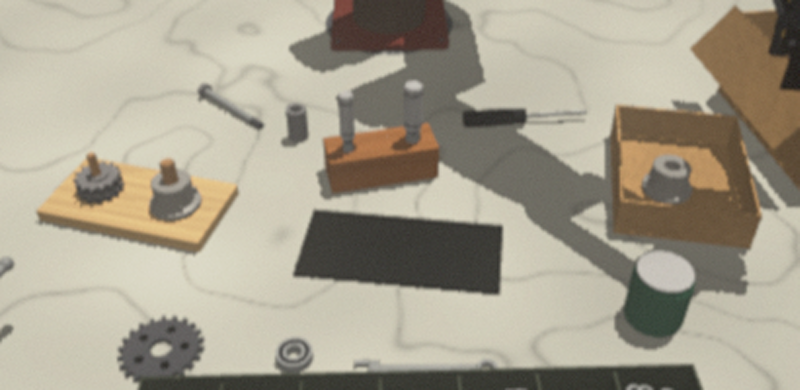

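View pics/t14.png

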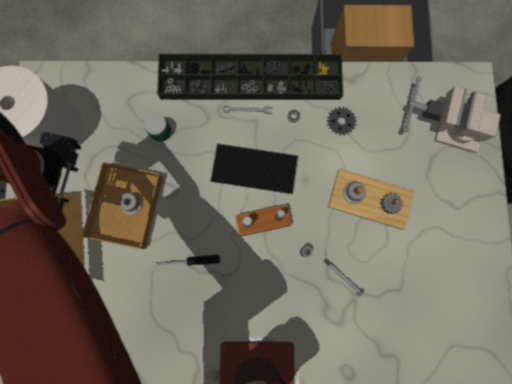

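Emit:
servo_tool:
  steps:
    - [[0.03,0,-0.03,0],[0,0,0,0],[0,0,0,0]]

```text
clock: 38.9
tcp_pos: [0.5081, 0.4377, 0.2516]
ee_rot: [[-0.209, -0.978, 0.001], [-0.978, 0.209, 0.001], [-0.001, -0.0, -1.0]]
ft_force: [0.9, -0.5, -0.4]
opening: 0.0702
```

```bash
python3 - <<'E'
from h import *
o=bot.get_obs();print(o['tcp_pos'],o['ft_force'],o['dq'].round(3));print(bot.job_done())
E
```

```text
[0.50812432 0.43772123 0.25160007] [ 0.90273721 -0.54742145 -0.35084344] [ 0.011  0.025  0.003 -0.    -0.001  0.   ]
the job is handed in; nothing more can be done
None
```

The job is done and handed in at about 39 s on the clock. The 20 mm gauge passed through the hub at the -y end of the pad, and that hub is now fully down on the thick dowel.

- **Testing:** In the +y hub the gauge stopped at the ring, about 22 mm down, and did not go further with a gentle wiggle at about 10 N. In the -y hub it went nearly to the pad, with about 3 N of side force and no resistance to going down.
- **Gauge:** It is standing upright again in its own hole in the block.
- **Hub that passed:** It went over the thick dowel without resistance and touched the board at the expected height (TCP z 0.0504 m). The contact force was about 5 N.
- **Other hub:** It stands upright in the returns box. I turned the gripper about 78° first, so its body would clear the flap of the neighbouring carton.

**Last checks:** The final pictures show both gauges upright, one hub down on the dowel, the other standing in the box, and the bystanders where they were. The gripper was clear of everything, with a wrist force of about 1 N.

**Disagreements:**
- The -y hub shifted about 2.5 mm on the pad during the gauge test, so I measured it again before picking it up.
- The cameras disagreed by up to 8 mm on some positions, so I used the wrist camera's readings relative to the gripper.

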